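# Fetch the seal from under the clutter on the tub

## Robot

A 6-joint arm with a two-finger parallel gripper is mounted at the origin on the work surface. World frame = base frame: x ahead of the robot, y to its left, z up, the work surface at z = 0. Lengths are in mm, angles in rad, forces in N, time in s.
With the tool pointing down it reaches from about 275 to 825 mm from the base axis. Payload 4.9 kg.
Tool frame: the origin (TCP) lies at the very end of the fingers, on their centre line; the grasp point (between the pads) lies 19 mm behind it; z points along the fingers, y is the direction in which the jaws open and shut (so a half turn about z gives the same grasp; the last joint's range is limited). The gripper opens to 85 mm and grips with 20 to 120 N. Pads are 22 mm wide; open, the fingers measure 114 mm over their backs; the gripper's body (76 mm by 85 mm) begins 54 mm behind the grasp point. The pads swing forward as they close: fully open they stand 13 mm farther back than shut.
Start: joints at [1.082, 0.326, -0.193, 1.052, 0, 1.437], TCP at [191.067, 515.764, 231.281] pointing down, gripper open.
Joint ranges: [-2.65, 2.65], [-0.97, 1.79], [-1.3, 1.35], [-1.93, 2.1], [-1.47, 1.37], [-3.14, 3.14]. Speed limits (rad/s): [2.57, 2.57, 3.14, 3.14, 3.14, 3.14].

## Interface

Orientations are given as [roll, pitch, yaw] about the fixed x, y, z axes, in that order (R = Rz(yaw) Ry(pitch) Rx(roll)).
In Python, from bench import bot, solve_ik, imaging gives the robot as it stands. Calls block until the motion is done:
- bot.move_ptp(position, orientation): joint-space move of the TCP to a pose.
- bot.movel(position, rot=None, max_speed=150, threshold=None): straight line of the TCP; rot=None keeps the orientation; max_speed is the mean speed in mm/s. With threshold (N) it stops when the force on the tool has changed by that much, and returns True; else False.
- bot.move_j(angles): joint-space move.
- bot.grip(opening, effort=None): opening from 0.0 (shut) to 1.0 (fully open); effort is the grip in N (None keeps the last); returns when the fingers have stopped.
- bot.dwell(seconds).
- solve_ik(position, orientation): joint angles nearest the present ones, or None.
- bot.get_state(): the state.
- imaging.capture(name): name is "scene" or "top" or "wrist"; returns the picture (420x560x3 uint8, blue, green, red); there is no depth.
- imaging.camera_model(name): a dict with "K" (3x3 intrinsics, pixels), "k1" (the pictures are not rectified: a ray, as slopes to the right and down, at radius r is drawn at 1 + k1 r^2 times it, then the intrinsics apply), "position" and "rotation" of the camera in the world. Camera axes: x right, y up, looking along -z (the intrinsics and any distortion apply to the point x, -y, -z); pixel columns grow to the right and rows downward; lengths in mm; the calibration is good to about 2 mm. A picture is of the moment at which its call begins: read the wrist's pose just before it. camera_model takes no time and is no camera call; for the wrist camera it gives the pose at the moment of the call.
A pose or a line that the arm cannot do raises bot.IKError and nothing moves.
- bot.sign_off(): hands the job in, once; it reports no verdict.
The state is a dict: "t": time; "qpos": joint angles; "joint_velocities": joint speeds; "effort": joint torques, N m; "tcp_pos": TCP position; "orientation": TCP orientation; "contact_force": force on the tool from outside, world axes, zero at the start; "wrist_torque": the same for the moment, N m; "opening": opening from 0.0 (shut) to 1.0 (fully open).
Only numpy, scipy, OpenCV 4.12 (cv2) and the standard library are available. Lean on these libraries where they do the work, as an engineer would, in place of code of your own. Each camera call takes 0.05 s, during which the arm holds its last target.

## Task

The flat clear tub on the tile shelf holds a rubber seal ring, but a small pot lid and an upturned cup stand on the tub's lid. Move the pot lid onto the wide single tile and the cup onto the small single tile, keeping both the way up they are and well centred, then swing the tub's lid back past upright until it stays open, take out the ring and set it over the stub of the waste fitting so it lies flat on the flange. Afterwards shut the tub fully and put the pot lid and the cup back on it, each upright exactly where it stood at the start.

Things in the scene. Friction and masses are not known exactly. Their poses are not given: they have to be found in the camera images.
- pot_lid: Small aluminium pot lid: flat-bottomed disc 100 mm across, 4 mm thick at the rim and rising to 14 mm at the middle, with a black round knob on top, 24 mm across, from 17 to 37 mm above the underside, on a 14 mm stem. About 120 g, unknown to a third. Origin: centre of the underside, z up. It starts on the tub's lid.
- cup: Handleless white enamel cup, upturned (mouth down): round, 62 mm across at the rim below, narrowing to 53 mm near the top, 70 mm high. About 110 g, unknown to a third. Origin: centre of the rim plane it stands on, z up. It starts on the tub's lid beside the pot lid or with a gap between; neither stands over the ring.
- seal_ring: Black rubber seal ring (stiff), 56 mm outside, 40 mm hole, 14 mm high, about 25 g, lying flat on the tub's floor and seen through the clear lid. Origin: centre of its underside, z up.
- tub: Clear tub, fixed on a tile stack 27 mm high that reaches 25 mm beyond it in front and behind. Outside 150 mm in its x, 320 in y, 60 high; walls and floor 4. Origin: centre of underside; z up, x to the far side. Lid hinge parallel to y at x 75, z 60.5; shut lid's top face at z 65.5. Pot lid, cup and ring have places 100 mm apart along y, in any order, near the tub's middle line.
- tub_lid (a joint): Tub lid angle, rad: 0 shut, grows as the near edge goes up and over to the far side, 1.57 upright, stop at 2.0. Clear flat lid 150 x 320 x 5 mm, 120 g, free hinge, no catch: let go before upright it falls shut, past upright it falls open to the stop and stays.
- tub_lid_tab (a point): Middle of the lid's white tab, which sticks out 40 mm from the middle of the near edge, both sides free; 24 mm wide along the tub's y, 10 mm thick, underside level with the lid's. The point is 172 mm from the hinge line and, shut, 5 mm above it. Pinched on its 24 mm sides the tab can turn between the fingers as the lid swings. Axes: x from tab to hinge, y along hinge, z out of the lid's top.
- wide_tile: Single white square tile, fixed, 130 mm, 9 mm thick, on the board: the side place for the pot lid. Origin: centre of the underside.
- small_tile: The same kind of tile, fixed, 95 mm square, 9 mm thick: the side place for the cup. Origin: centre of the underside.
- waste_fitting: White plastic sink waste fitting, fixed: round flange 96 mm across and 12 mm high with an upright round stub, 22 mm across, in the middle, its top 36 mm above the board. The ring goes over the stub, down onto the flange. Origin: centre of the underside, z up.
There are look-alikes about, which are no part of the job. Leave any green or red look-alike of the cup alone. Leave any purple look-alike of the pot_lid alone.

How it is judged (in metres and radians):
On the way, in this order (a step that is already met when the one before it is completed fails the run):
1. pot lid stands on the wide tile and cup on the small tile, let go, with the tub still shut (horizontal distance between pot_lid and wide_tile below 0.015 m and z of pot_lid in the frame of wide_tile between 0.005 and 0.014 m and angle between each of pot_lid, cup's own z axis and vertical below 0.12 rad and horizontal distance between cup and small_tile below 0.015 m and z of cup in the frame of small_tile between 0.005 and 0.014 m and linear speed of each of pot_lid, cup below 0.02 m/s and contact force between the fingers and pot_lid below 0.1 N and contact force between the fingers and cup below 0.1 N and value of joint tub_lid below 0.1 rad), for 0.2 s.
2. the tub's lid is swung past upright and stays there (value of joint tub_lid above 1.7 rad and velocity of joint tub_lid between -0.1 and 0.1 rad/s), for 0.3 s.
3. the ring lies on the flange over the stub, let go (horizontal distance between seal_ring and waste_fitting below 0.011 m and z of seal_ring in the frame of waste_fitting between 0.008 and 0.017 m and angle between seal_ring's own z axis and vertical below 0.12 rad and linear speed of seal_ring below 0.02 m/s and contact force between the fingers and seal_ring below 0.1 N), for 0.2 s.
At the end, for the whole second after the job is handed in: The tub's lid is shut (under 0.05 rad); pot lid and cup stand upright on it (tilt under 0.12 rad), each within 15 mm of where it was at the start; the ring lies flat on the fitting's flange round the stub (centres within 11 mm); all is released and at rest (all of step 3 and value of joint tub_lid below 0.05 rad and distance of each of pot_lid, cup from where it was at the start of the episode below 0.015 m and angle between each of pot_lid, cup's own z axis and vertical below 0.12 rad and linear speed of each of pot_lid, cup below 0.02 m/s and contact force between the fingers and pot_lid below 0.1 N and contact force between the fingers and cup below 0.1 N); the robot touches nothing.
It fails at once if the pot lid or the cup is tipped over (beyond about 60 degrees) (angle between any of pot_lid, cup's own z axis and vertical above 1.05 rad).
It also fails if it takes over 144 s, if anything falls off the work surface, if the arm or the gripper's body presses on something with over 40 N, if the wrist force passes 120 N, or if a joint passes its speed limit or range.

## Working session

There is one attempt and no reset: what is moved stays moved. The work goes in short steps, each a Python script; the robot and the scene stay as the last script left them, time stands still between calls to the robot, and variables do not carry over. Pictures are saved under pics/ and viewed, and the job is handed in when it is done.

```bash
ls; mkdir -p pics; python3 - <<'E'
from bench import bot, solve_ik, imaging
import cv2,numpy as np
for n in ["scene","top","wrist"]:
    m=imaging.camera_model(n); im=imaging.capture(n); cv2.imwrite(f"pics/{n}0.png",im)
    print(n,np.round(m["K"],1).tolist(),m["k1"],np.round(m["position"],1).tolist(),np.round(m["rotation"],3).tolist())
s=bot.get_state();print(s)
E
```

```text
pics
scene [[434.1, 0.0, 282.2], [0.0, 434.1, 206.5], [0.0, 0.0, 1.0]] -0.07015328161743556 [1401.5, 357.3, 881.7] [0.856, -0.009, 1.982]
top [[447.6, 0.0, 287.5], [0.0, 447.6, 213.3], [0.0, 0.0, 1.0]] -0.11948679917521841 [514.3, -15.1, 1068.3] [0.064, 0.029, -1.589]
wrist [[298.5, 0.0, 285.2], [0.0, 298.5, 207.2], [0.0, 0.0, 1.0]] -0.03308099836809141 [125.9, 540.1, 372.6] [-0.278, 0.002, 1.217]
{'t': 0.15, 'qpos': array([ 1.08180594e+00,  3.26766177e-01, -1.93335110e-01,  1.05197526e+00,
        1.58769981e-05,  1.43662730e+00]), 'joint_velocities': array([-8.45434621e-04, -2.85707932e-03,  2.43953109e-03, -1.58163292e-03,
       -5.27603001e-05,  5.12382547e-04]), 'effort': array([ 1.41150420e-03, -4.43704426e+01,  2.62663794e+01,  1.04775414e-02,
       -1.16667620e-04, -6.87258421e-06]), 'tcp_pos': array([190.85225549, 515.37721766, 230.69300399]), 'orientation': array([-3.14032607e+00, -1.86984601e-04,  2.78677116e+00]), 'contact_force': array([-0.49463038, -0.34889789, -0.06859718]), 'wrist_torque': array([-0.03632461,  0.00279389, -0.02036369]), 'opening': 1.0013593817517816}
```

View pics/top0.png

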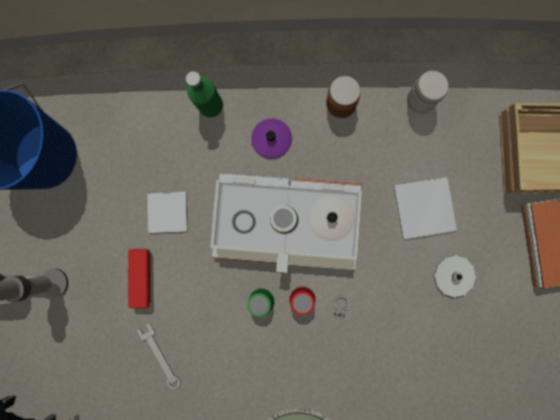

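View pics/scene0.png

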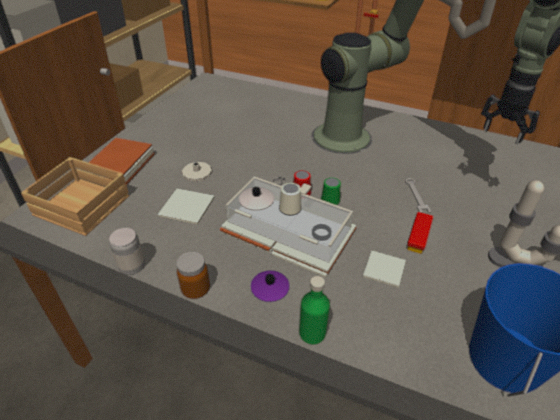

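View pics/wrist0.png

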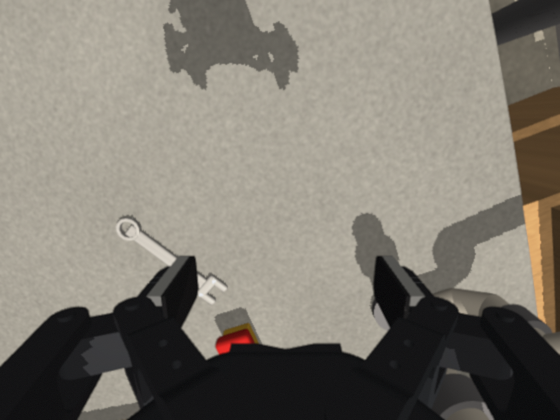

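The pot lid candidates in the top view are the aluminium lid on the tub (332,217, black knob) and the purple decoy (271,138). The cup candidates are the white cup on the tub (283,217), and the green (260,303) and red (302,301) decoys. The ring is the black one at (243,222). The fitting is at (456,277) rather than the wire item at (340,307). The tiles are small (167,212) and wide (427,208). I'm checking these with close crops.

```bash
cat > h.py <<'E'
from bench import bot, solve_ik, imaging
import cv2,numpy as np
from scipy.spatial.transform import Rotation as Ro
def cam(n):
    m=imaging.camera_model(n); m["R"]=Ro.from_euler("xyz",m["rotation"]).as_matrix() if np.size(m["rotation"])==3 else np.array(m["rotation"]); m["K"]=np.array(m["K"]);m["position"]=np.array(m["position"]);return m
def ray(m,uv):
    K=m["K"];d=np.array([(uv[0]-K[0,2])/K[0,0],(uv[1]-K[1,2])/K[1,1]]);u=d.copy()
    for _ in range(20): u=d/(1+m["k1"]*(u@u))
    return m["R"]@np.array([u[0],-u[1],-1.])
def onz(m,uv,z):
    r=ray(m,uv); return m["position"]+r*(z-m["position"][2])/r[2]
def proj(m,p):
    q=m["R"].T@(np.array(p,float)-m["position"]); s=np.array([q[0],-q[1]])/-q[2]; s=s*(1+m["k1"]*(s@s)); return m["K"][:2,:2]@s+m["K"][:2,2]
def tri(m1,a,m2,b):
    A=[];B=[]
    for m,u in((m1,a),(m2,b)):
        r=ray(m,u);r/=np.linalg.norm(r);P=np.eye(3)-np.outer(r,r);A.append(P);B.append(P@m["position"])
    x=np.linalg.lstsq(np.vstack(A),np.hstack(B),rcond=None)[0]
    return x,[float(np.linalg.norm(a@x-b)) for a,b in zip(A,B)]
E
python3 - <<'E'
from h import *
t=cv2.imread("pics/top0.png");s=cv2.imread("pics/scene0.png")
cv2.imwrite("pics/topc.png",cv2.resize(t[160:280,200:370],None,fx=4.5,fy=4.5,interpolation=cv2.INTER_CUBIC))
cv2.imwrite("pics/topd.png",np.hstack([cv2.resize(t[170:310,130:200],None,fx=4,fy=4),cv2.resize(t[170:310,385:485],None,fx=4,fy=4)]))
cv2.imwrite("pics/scc.png",cv2.resize(s[150:275,200:370],None,fx=4.5,fy=4.5,interpolation=cv2.INTER_CUBIC))
m=cam("top")
for uv in [(332,217),(427,208),(167,212),(456,277),(283,262)]: print(uv,onz(m,uv,0).round(0))
E
```

```text
(332, 217) [572. -91.   0.]
(427, 208) [ 589. -320.    0.]
(167, 212) [592. 308.   0.]
(456, 277) [ 422. -385.    0.]
(283, 262) [467.  28.   0.]
```

View pics/topc.png

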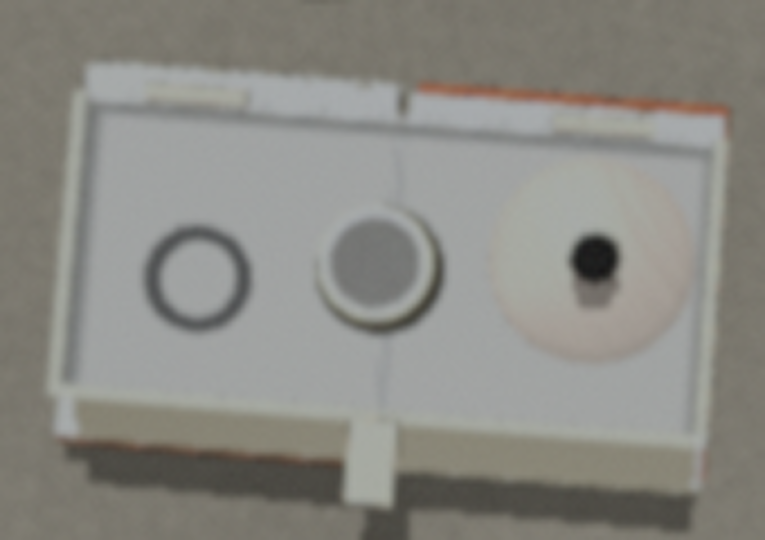

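View pics/topd.png

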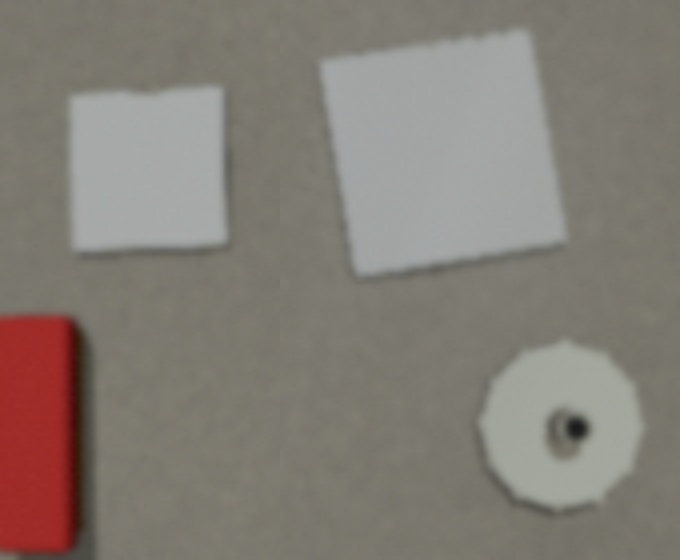

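View pics/scc.png

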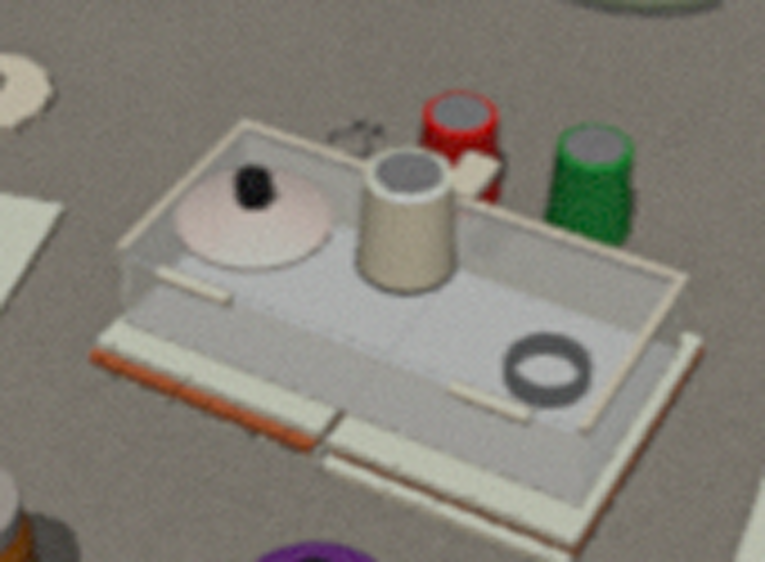

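The choices are confirmed. The tub shows the ring at the left, the cup in the middle and the lid at the right, with decoys off the tub. Next I measure with colour masks.

```bash
cat > meas.py <<'E'
from h import *
def blob(mask,near,amin=20):
    cs,_=cv2.findContours(mask.astype(np.uint8),cv2.RETR_EXTERNAL,cv2.CHAIN_APPROX_NONE)
    cs=[c for c in cs if cv2.contourArea(c)>amin]
    return min(cs,key=lambda c:np.hypot(*(c[:,0].mean(0)-near)))
def cen(c):
    M=cv2.moments(c);return np.array([M["m10"]/M["m00"],M["m01"]/M["m00"]])
E
python3 - <<'E'
from meas import *
t=cv2.imread("pics/top0.png");m=cam("top");hsv=cv2.cvtColor(t,cv2.COLOR_BGR2HSV);g=cv2.cvtColor(t,cv2.COLOR_BGR2GRAY)
for p in [(427,208),(167,212),(456,262),(283,217),(283,231),(320,205),(332,217),(243,212),(243,222),(260,200),(283,262),(200,240)]: print(p,t[p[1],p[0]],hsv[p[1],p[0]])
wh=(g>145)
for nm,p,z in [("wide",(427,208),9),("small",(167,212),9),("fit",(456,277),12)]:
    c=blob(wh,p,300);r=cv2.minAreaRect(c);b=np.array([onz(m,q,z) for q in cv2.boxPoints(r)]);
    print(nm,cen(c).round(1),onz(m,cen(c),z).round(1),np.linalg.norm(np.diff(b,axis=0),axis=1).round(1),np.degrees(np.arctan2(b[1,1]-b[0,1],b[1,0]-b[0,0])).round(1))
c=blob(g<60,(332,217));print("knob",cen(c),cv2.contourArea(c),onz(m,cen(c),119.5).round(1))
E
```

```text
(427, 208) [165 165 162] [ 90   5 165]
(167, 212) [168 170 166] [ 75   6 170]
(456, 262) [156 166 162] [ 42  15 166]
(283, 217) [116 118 117] [ 45   4 118]
(283, 231) [115 123 122] [ 34  17 123]
(320, 205) [165 170 167] [ 48   8 170]
(332, 217) [27 29 30] [20 26 30]
(243, 212) [98 98 96] [90  5 98]
(243, 222) [162 162 160] [ 90   3 162]
(260, 200) [162 163 161] [ 75   3 163]
(283, 262) [162 170 166] [ 45  12 170]
(200, 240) [106 115 118] [ 23  26 118]
wide [425.1 207.4] [ 590. -313.    9.] [130.1 129.  129.2] -81.6
small [166.4 211.7] [592.  307.2   9. ] [92.  94.  91.5] -91.4
fit [455.2 275.7] [ 426.4 -379.3   12. ] [93.  93.5 93.3] -47.2
knob [331.80685358 217.09968847] 53.5 [565.3 -82.  119.5]
```

```bash
python3 - <<'E'
from meas import *
t=cv2.imread("pics/top0.png");m=cam("top");g=cv2.cvtColor(t,cv2.COLOR_BGR2GRAY)
o=np.array([200,160])
# lid corners (crop read)
C=[onz(m,np.array(p)/4.5+o,92.5) for p in [(80,95),(52,393),(703,440),(727,137)]]
C=np.array(C);print(C.round(1),np.linalg.norm(np.roll(C,-1,0)-C,axis=1).round(1),C.mean(0))
# tab end
print("tabtip",[onz(m,np.array(p)/4.5+o,92.5).round(1) for p in [(345,503),(393,507),(352,422),(397,420)]])
z=np.zeros(g.shape,bool);z[195:245,225:265]=1
c=blob((g<135)&z,(243,222));e=cv2.fitEllipse(c);print("ring",e,cen(c),onz(m,e[0],45).round(1), onz(m,(e[0][0]+e[1][1]/2,e[0][1]),45)-onz(m,e[0],45))
z[:]=0;z[200:235,265:302]=1
c=blob((g<135)&z,(283,218));e=cv2.fitEllipse(c);print("cupdisc",e,onz(m,e[0],162.5).round(1))
s=cv2.imread("pics/scene0.png");ms=cam("scene");gs=cv2.cvtColor(s,cv2.COLOR_BGR2GRAY)
b=blob(gs<50,(256,191));print("knob scene",cen(b),cv2.contourArea(b),tri(m,(331.8,217.1),ms,cen(b)))
z[:]=0;z[180:195,280:303]=1
b=blob((gs<140)&z,(290,188));e2=cv2.fitEllipse(b);print(e2,tri(m,e[0],ms,e2[0]))
E
```

```text
[[ 651.4  165.7   92.5]
 [ 505.4  180.6   92.5]
 [ 477.3 -134.9   92.5]
 [ 623.9 -150.5   92.5]] [146.7 316.8 147.4 317.4] [564.47715234  15.21794176  92.5       ]
tabtip [array([450.1,  38.4,  92.5]), array([447.8,  15.2,  92.5]), array([489.1,  34.3,  92.5]), array([489.7,  12.6,  92.5])]
ring ((243.48915100097656, 221.3866424560547), (23.360565185546875, 23.512004852294922), 106.29747009277344) [243.48953488 221.38139535] [563.4 115.4  45. ] [ -0.51100432 -27.12445689   0.        ]
cupdisc ((282.78564453125, 217.82870483398438), (17.91131591796875, 18.143747329711914), 49.548828125) [563.4  20.3 162.5]
knob scene [255.97435897 191.4017094 ] 39.0 (array([564.92018877, -81.16364763, 119.30869978]), [0.9113035219209862, 0.911303521921028])
((290.78082275390625, 185.17987060546875), (12.624228477478027, 22.0349178314209), 86.81401824951172) (array([562.35240056,  21.24191343, 172.38903219]), [1.4196512338661555, 1.4196512338664455])
```

Positions agree between the two cameras: knob (565,-81.7), cup (563,20.5), tub centre (564.5,15) with yaw about -5°. I'm starting with the pot lid.

```bash
cat >> h.py <<'E'
PSI=np.pi-0.089
DN=[np.pi,0,PSI]
def st(tag=""):
    s=bot.get_state();print(tag,"t%.1f"%s["t"],s["tcp_pos"].round(1),s["orientation"].round(3),"open %.3f"%s["opening"],"F",s["contact_force"].round(1),flush=True);return s
E
python3 - <<'E'
from h import *
bot.grip(0.6,40)
bot.move_ptp([565,-81.7,200],DN)
st()
m=cam("wrist");im=imaging.capture("wrist");cv2.imwrite("pics/w1.png",im);print(proj(m,[565,-81.7,129.5]),proj(m,[563,20.5,162.5]))
E
```

```text
t3.1 [565.1 -80.9 200.1] [3.141 0.    3.054] open 0.601 F [-0.3 -0.6  0.7]
[283.69476995 218.48801696] [442.69228483 218.22315616]
```

View pics/w1.png

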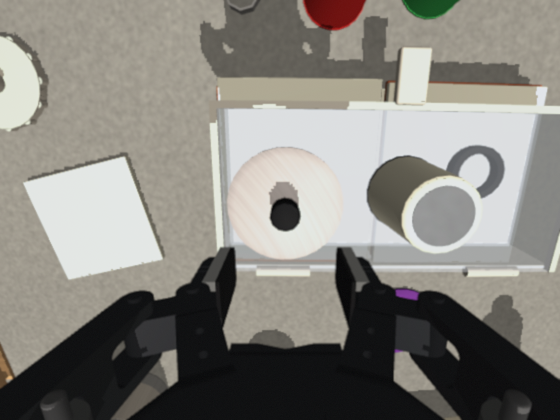

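The wrist view shows the knob at (286,214), the cup base at (441,212) and the tab at (414,75), each close to its predicted spot. I'm refining the positions from this view.

```bash
python3 - <<'E'
from meas import *
m=cam("wrist");im=cv2.imread("pics/w1.png");g=cv2.cvtColor(im,cv2.COLOR_BGR2GRAY)
z=np.zeros(g.shape,bool);z[190:235,265:310]=1
c=blob((g<60)&z,(286,214));e=cv2.fitEllipse(c);print("knob",e,onz(m,e[0],123).round(1))
z[:]=0;z[165:260,400:490]=1
for thr in (150,):
    c=blob((g<160)&(g>100)&z,(441,212));e=cv2.fitEllipse(c);print("disc",e,onz(m,e[0],160).round(1))
for p in [(402,47),(431,48),(427,104),(399,104)]: print(onz(m,p,97.5).round(1))
E
python3 - <<'E'
import cv2;im=cv2.imread("pics/w1.png");cv2.imwrite("pics/w1c.png",cv2.resize(im[30:290,200:560],None,fx=2.2,fy=2.2))
E
```

```text
knob ((284.6385192871094, 213.87094116210938), (27.61618423461914, 31.315086364746094), 0.3906445801258087) [563.5 -80.8 123. ]
disc ((443.3780822753906, 215.55966186523438), (54.878501892089844, 63.959388732910156), 54.37617492675781) [562.2  22.2 160. ]
[448.8  17.3  97.5]
[451.1  39.3  97.5]
[491.3  37.4  97.5]
[489.6  15.3  97.5]
```

View pics/w1c.png

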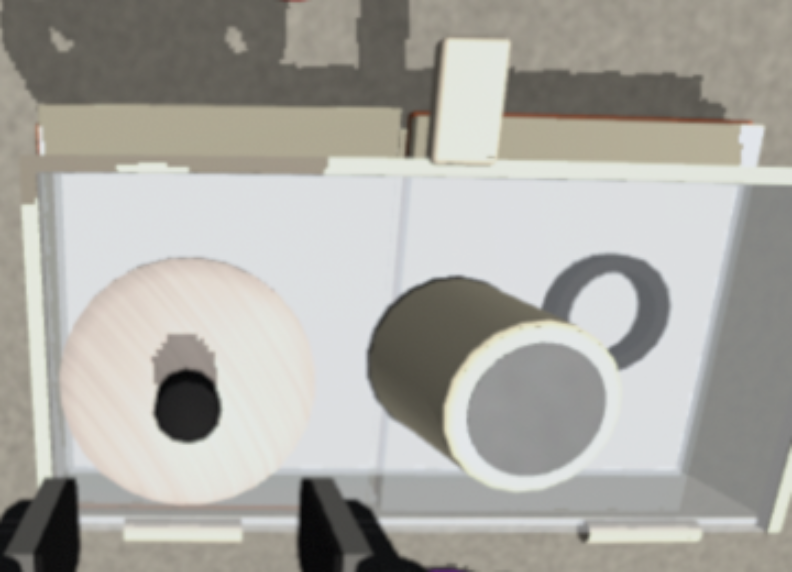

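```bash
python3 - <<'E'
from h import *
bot.movel([564.4,-81.2,130],DN,max_speed=120)
print(bot.movel([564.4,-81.2,106.5],max_speed=40,threshold=6)); st("down")
bot.grip(0.0,40); a=st("grip")
bot.movel([564.4,-81.2,190],max_speed=80); st("up")
cv2.imwrite("pics/w2.png",imaging.capture("wrist"));cv2.imwrite("pics/s2.png",imaging.capture("scene"))
E
```

```text
False
down t4.6 [564.4 -81.2 106.5] [ 3.142 -0.     3.053] open 0.598 F [ 1.2 -0.3  0.1]
grip t5.0 [564.6 -81.2 106.9] [-3.142e+00  1.000e-03  3.053e+00] open 0.266 F [-0.7  0.6  3.8]
up t6.2 [564.  -81.1 189.3] [ 3.141e+00 -1.000e-03  3.053e+00] open 0.262 F [-0.4 -0.  -2.8]
```

View pics/w2.png

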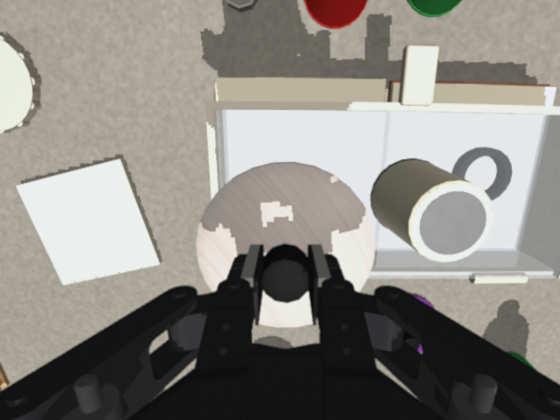

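View pics/s2.png

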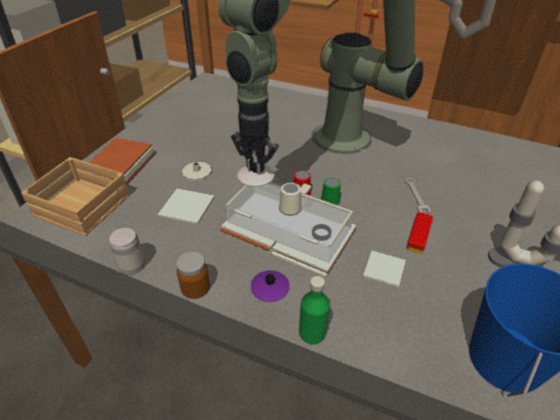

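The pot lid is held level at the knob (287,280). I'm placing it on the wide tile at (590,-313).

```bash
python3 - <<'E'
from h import *
bot.movel([590,-313,130],max_speed=220)
bot.movel([590,-313,32],max_speed=100)
print(bot.movel([590,-313,21],max_speed=25,threshold=3)); s=st("touch")
bot.grip(0.6,40); st("rel")
p=s["tcp_pos"].copy()
print("P_POT",p)
bot.movel([590,-313,130],max_speed=150)
bot.dwell(0.2)
m=cam("wrist");im=imaging.capture("wrist");cv2.imwrite("pics/w3.png",im);print(proj(m,[590,-313,46-6]))
E
```

```text
True
touch t9.0 [ 590.3 -313.2   23.5] [-3.141e+00  1.000e-03  3.053e+00] open 0.265 F [-0.2  0.1  4.6]
rel t9.4 [ 589.5 -312.6   22.2] [ 3.141e+00 -1.000e-03  3.053e+00] open 0.599 F [-0.   0.6 -0.4]
P_POT [ 590.3466385  -313.24425805   23.47690769]
[284.22839465 212.64584855]
```

View pics/w3.png

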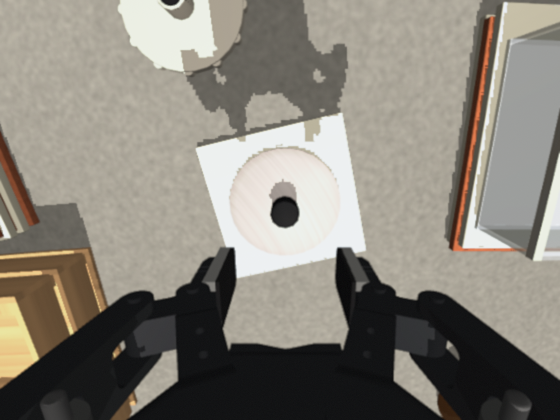

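The pot lid at (285,201) is well centred on the tile, whose centre is about (281,196). Now the cup.

```bash
python3 - <<'E'
from h import *
bot.grip(0.95,40)
bot.movel([562.7,21,215],max_speed=250)
bot.movel([562.7,21,150],max_speed=120)
print(bot.movel([562.7,21,118],max_speed=60,threshold=6)); st("down")
cv2.imwrite("pics/w4a.png",imaging.capture("wrist"))
bot.grip(0.0,35); st("grip")
bot.movel([562.7,21,200],max_speed=80); st("up")
cv2.imwrite("pics/w4.png",imaging.capture("wrist"));cv2.imwrite("pics/s4.png",imaging.capture("scene"))
E
```

```text
False
down t13.8 [562.7  21.1 117.9] [ 3.141e+00 -1.000e-03  3.053e+00] open 0.947 F [ 0.2 -0.4  0.4]
grip t14.3 [563.   20.8 118.9] [3.142 0.    3.052] open 0.654 F [-1.4  0.2  5.1]
up t15.4 [562.3  21.  199.4] [ 3.141e+00 -2.000e-03  3.053e+00] open 0.648 F [-0.9  0.5 -1.4]
```

View pics/w4.png

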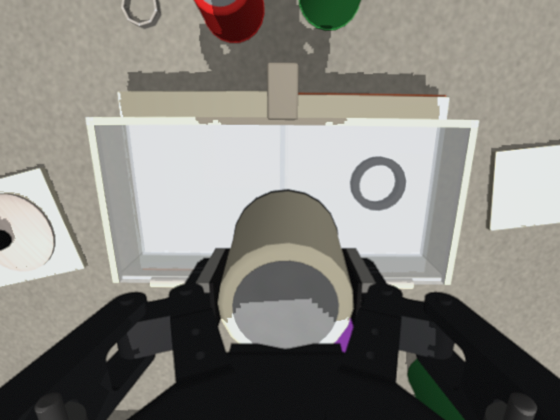

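View pics/s4.png

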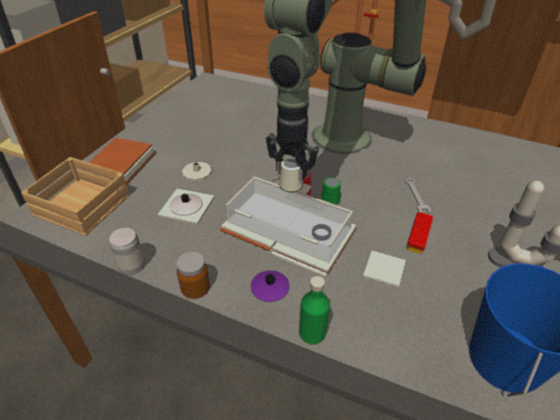

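```bash
python3 - <<'E'
from h import *
bot.movel([592,307,150],max_speed=220)
bot.movel([592,307,45],max_speed=100)
print(bot.movel([592,307,32],max_speed=25,threshold=3)); s=st("touch")
bot.grip(0.95,35); st("rel")
print("P_CUP",s["tcp_pos"])
bot.movel([592,307,160],max_speed=150)
bot.dwell(0.2)
im=imaging.capture("wrist");cv2.imwrite("pics/w5.png",im)
t=imaging.capture("top");cv2.imwrite("pics/t5.png",cv2.resize(t[150:290,130:490],None,fx=2.2,fy=2.2)); st()
E
```

```text
True
touch t18.6 [592.3 307.2  35.6] [ 3.141 -0.     3.053] open 0.647 F [-1.   0.5  4.9]
rel t19.0 [591.3 306.8  34.3] [-3.141e+00 -2.000e-03  3.053e+00] open 0.946 F [ 0.2  0.  -0.6]
P_CUP [592.29818007 307.15037782  35.55049254]
 t20.3 [591.6 306.9 159.2] [-3.141e+00 -3.000e-03  3.053e+00] open 0.951 F [-0.1 -0.4  0.2]
```

View pics/w5.png

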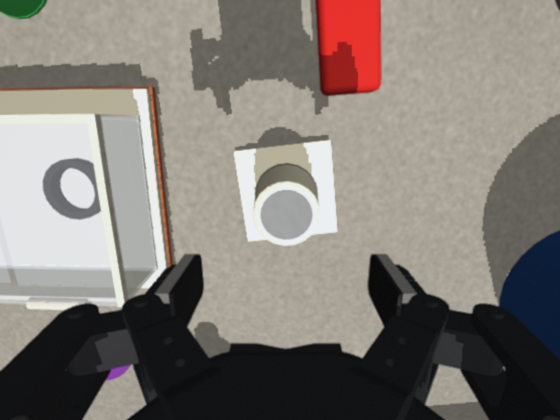

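View pics/t5.png

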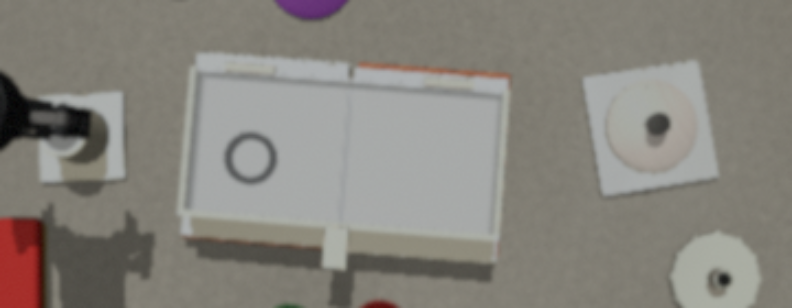

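The cup at (286,213) and the pot lid are both centred on their tiles. Next I check the tab from above it.

```bash
python3 - <<'E'
from meas import *
bot.grip(0.6,30)
bot.movel([592,307,200],max_speed=200)
bot.movel([480,26,190],max_speed=250); bot.dwell(0.1)
st();m=cam("wrist");im=imaging.capture("wrist");cv2.imwrite("pics/w6.png",im)
np.save("w6.npy",m,allow_pickle=True)
for th in (0,):print(proj(m,[470,26.3,97.5]),proj(m,[450,28,97.5]),proj(m,[490,24.5,97.5]))
E
```

```text
t22.5 [480.3  26.9 189.9] [ 3.141e+00 -2.000e-03  3.054e+00] open 0.597 F [ 0.4  0.6 -0.2]
[283.05564532 198.26486528] [282.95171285 173.66704107] [283.03564792 221.79549357]
```

View pics/w6.png

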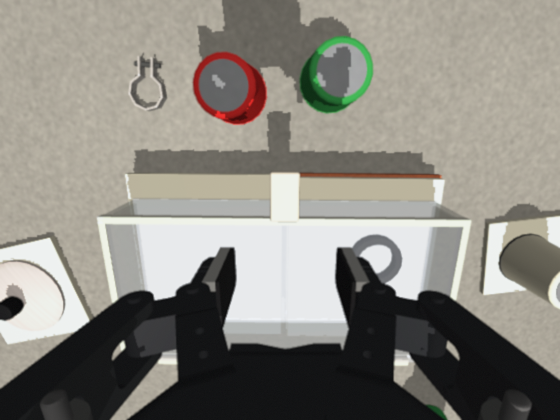

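The tab spans (271–299, 173–221) and lies between the fingers, so I pinch at y≈27. Now I pinch it and swing the lid open.

```bash
cat >> h.py <<'E'
YT=-0.089
UX=np.array([np.cos(YT),np.sin(YT),0]);H=np.array([639.3,11.9,87.5])
def arc(th,R=173,dz=12):
    return H+UX*(-R*np.cos(th)+5*np.sin(th))+np.array([0,0,R*np.sin(th)+5*np.cos(th)-dz])
E
python3 - <<'E'
from h import *
p=arc(0);print(p, [solve_ik(list(arc(t)),DN) is not None for t in (0,.5,1,1.5,1.95)])
bot.movel(p+[0,0,40],max_speed=150)
print(bot.movel(p,max_speed=60,threshold=8));st("at tab")
bot.grip(0,30);st("pinch")
for th in np.linspace(0,0.5,4)[1:]:
    bot.movel(arc(th),max_speed=70)
    st("%.2f"%th)
cv2.imwrite("pics/s7.png",imaging.capture("scene"))
E
```

```text
[466.98471435  27.27668144  80.5       ] [True, True, True, True, True]
False
at tab t24.0 [467.1  27.3  80.5] [ 3.142e+00 -2.000e-03  3.053e+00] open 0.602 F [ 0.4  0.9 -0.2]
pinch t24.4 [467.3  27.2  80.9] [-3.141e+00 -1.000e-03  3.052e+00] open 0.273 F [-1.3 -0.1  2.7]
0.17 t24.9 [471.   26.8 109.3] [-3.141 -0.     3.052] open 0.270 F [ 3.5 -0.5 -1.8]
0.33 t25.5 [478.8  26.  136.7] [-3.141 -0.     3.053] open 0.266 F [ 5.8 -1.8 -3.3]
0.50 t26.0 [490.5  24.9 162.1] [-3.141e+00 -2.000e-03  3.052e+00] open 0.272 F [ 5.3 -1.6 -4.3]
```

View pics/s7.png

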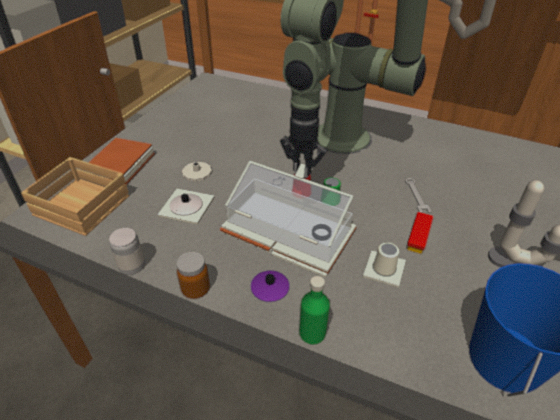

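The lid is rising cleanly with small forces, so I continue the swing.

```bash
python3 - <<'E'
from h import *
for th in np.linspace(0.5,1.93,9)[1:]:
    bot.movel(arc(th),max_speed=70)
    st("%.2f"%th)
bot.grip(0.6,30); st("rel")
bot.movel(arc(1.93)+[0,0,70],max_speed=120)
bot.dwell(0.4)
cv2.imwrite("pics/s8.png",imaging.capture("scene"));cv2.imwrite("pics/w8.png",imaging.capture("wrist"))
E
```

```text
0.68 t26.7 [507.9  23.3 187.1] [-3.141e+00 -3.000e-03  3.052e+00] open 0.273 F [ 4.4 -2.7 -6.3]
0.86 t27.3 [529.8  21.2 208.9] [-3.141e+00 -3.000e-03  3.052e+00] open 0.271 F [ 3.3 -4.8 -5.9]
1.04 t27.9 [554.8  18.8 226.1] [-3.14  -0.004  3.052] open 0.269 F [ 1.1 -4.5 -6.1]
1.21 t28.5 [582.4  16.2 238.4] [-3.14  -0.006  3.052] open 0.267 F [-0.8 -5.9 -4.3]
1.39 t29.1 [612.2  13.3 245.8] [-3.14  -0.006  3.052] open 0.272 F [-1.2 -5.7 -2.9]
1.57 t29.6 [642.9  10.4 247.9] [-3.139 -0.006  3.052] open 0.273 F [-2.2 -5.8 -1.5]
1.75 t30.2 [673.9   7.4 244.7] [-3.139 -0.005  3.052] open 0.275 F [-1.8 -6.1 -0.1]
1.93 t30.8 [703.9   4.5 236.2] [-3.139e+00 -3.000e-03  3.052e+00] open 0.269 F [-1.2 -7.4  1. ]
rel t31.2 [704.4   6.8 235.7] [ 3.141e+00 -2.000e-03  3.053e+00] open 0.599 F [ 1.  -0.3  0.5]
```

View pics/s8.png

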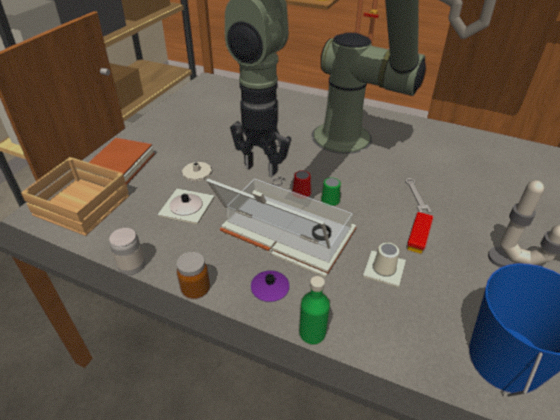

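View pics/w8.png

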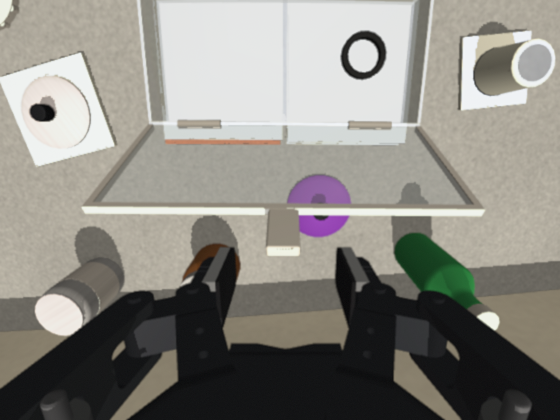

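The lid stays open past upright, and the ring shows at (363,55) in the wrist view. I'm viewing it from above it before grasping.

```bash
python3 - <<'E'
from meas import *
bot.movel([575,114,260],max_speed=200)
bot.grip(0.84,30)
bot.movel([575,114,170],max_speed=150); bot.dwell(0.1)
st();m=cam("wrist");im=imaging.capture("wrist");cv2.imwrite("pics/w9.png",im)
g=cv2.cvtColor(im,cv2.COLOR_BGR2GRAY)
p0=proj(m,[563.4,115.4,45]);print(p0)
z=np.zeros(g.shape,bool);u,v=p0.astype(int);z[v-55:v+55,u-60:u+60]=1
c=blob((g<80)&z,p0,200);e=cv2.fitEllipse(c);print(e)
r=onz(m,e[0],45)
c2=cv2.minEnclosingCircle(c);print(c2,r.round(1),onz(m,cen(c),42).round(1),[onz(m,(e[0][0]+s*e[1][1]/2,e[0][1]),45).round(1) for s in (-1,1)])
E
```

```text
t34.6 [576.  114.1 171.4] [3.141e+00 1.000e-03 3.053e+00] open 0.834 F [0.5 0.8 0.6]
[285.09599229 186.38070294]
((286.9351806640625, 182.7693634033203), (57.17269515991211, 57.35640335083008), 155.33790588378906)
((287.0147705078125, 182.80812072753906), 29.24142074584961) [560.2 117.4  45. ] [560.8 117.3  42. ] [array([557.9,  91.3,  45. ]), array([562.5, 143.5,  45. ])]
```

View pics/w9.png

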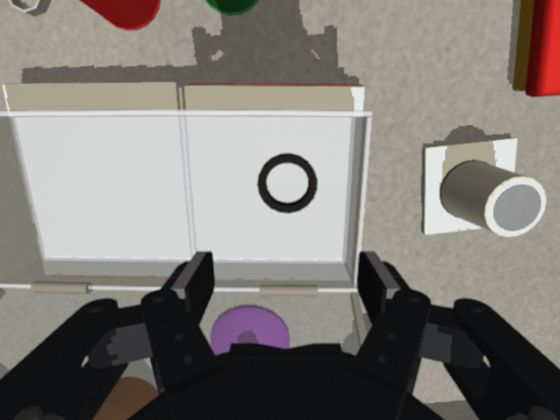

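The ring is at about (287,183), which puts it at (562,116.7). Descending to touch the floor.

```bash
python3 - <<'E'
from h import *
bot.grip(0.82,30)
bot.movel([561.7,116.7,60],max_speed=120)
print(bot.movel([561.7,116.7,24],max_speed=25,threshold=3)); s=st("touch")
z=s["tcp_pos"][2]+4
bot.movel([561.7,116.7,z],max_speed=30)
cv2.imwrite("pics/w10a.png",imaging.capture("wrist"))
bot.grip(0,30); st("grip")
cv2.imwrite("pics/w10.png",imaging.capture("wrist"))
E
```

```text
True
touch t36.9 [561.6 116.9  36.5] [ 3.141e+00 -2.000e-03  3.053e+00] open 0.823 F [-0.7 -0.5  6. ]
grip t37.9 [565.4 113.2  43.3] [-3.135  0.005  3.05 ] open -0.001 F [-0.1 -9.7 13.8]
```

View pics/w10.png

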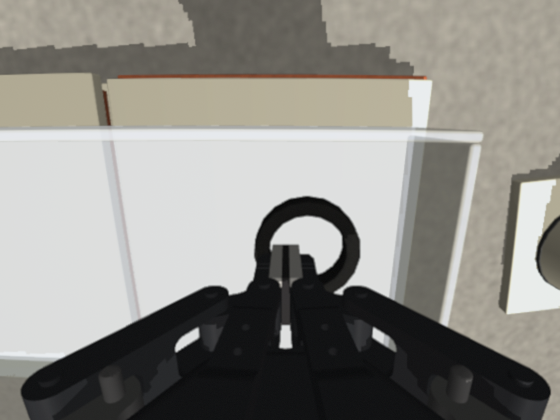

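One finger came down on the ring's top and the jaws slid over it. I'm rising and looking again.

```bash
python3 - <<'E'
from meas import *
bot.movel([563,115,170],max_speed=100)
bot.grip(0.84,30); bot.dwell(.1)
st();m=cam("wrist");im=imaging.capture("wrist");cv2.imwrite("pics/w11.png",im)
g=cv2.cvtColor(im,cv2.COLOR_BGR2GRAY)
p0=proj(m,[563,120,45]);print(p0)
z=np.zeros(g.shape,bool);u,v=p0.astype(int);z[v-65:v+52,u-70:u+70]=1
c=blob((g<80)&z,p0,200);e=cv2.fitEllipse(c);print(e,onz(m,e[0],45).round(1))
t=imaging.capture("top");cv2.imwrite("pics/t11.png",t)
E
python3 - <<'E'
import cv2,numpy as np
a=cv2.imread("pics/w10a.png");b=cv2.imread("pics/w11.png");cv2.imwrite("pics/c11.png",cv2.resize(np.hstack([a,b]),(800,300)))
E
```

```text
t40.2 [563. 115. 170.] [ 3.142e+00 -3.000e-03  3.053e+00] open 0.837 F [ 0.2 -0.1  0.2]
[290.31444954 200.14907484]
((297.43603515625, 195.48719787597656), (56.65993118286133, 56.96697235107422), 85.3903579711914) [559.2 126.9  45. ]
```

View pics/w10a.png

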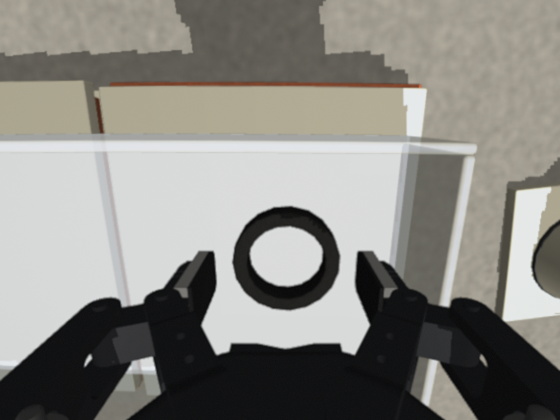

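View pics/w11.png

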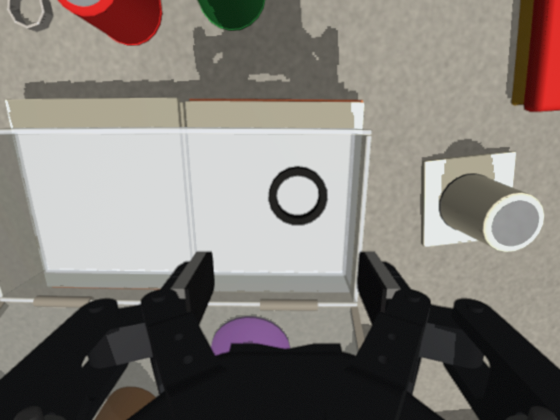

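View pics/t11.png

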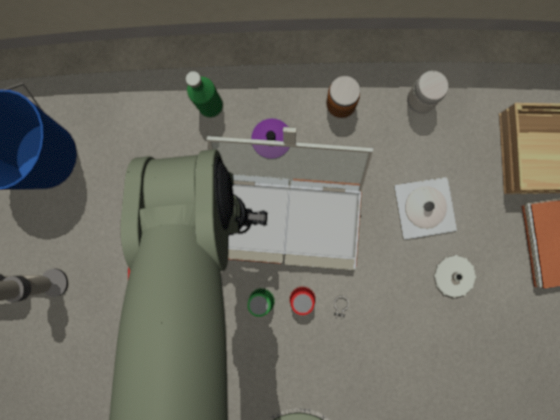

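In `w10a` the ring was centred between the fingers, so contact at 36.5 wasn't with the ring. I think the wide-open finger linkage touched the tub's end-wall rim. My fix is to pinch the ring's near-centre wall with one finger in the hole, shift the ring to the tub middle, then grip it from outside there.

```bash
python3 - <<'E'
from h import *
UY=np.array([0.0889,0.996,0])
c=np.array([560.3,126.9,0])-24*UY
bot.grip(0.4,25)
bot.movel(c+[0,0,62],max_speed=120)
print(bot.movel(c+[0,0,33.5],max_speed=35,threshold=3)); st("touch")
cv2.imwrite("pics/w12a.png",imaging.capture("wrist"))
bot.grip(0,25); st("grip")
cv2.imwrite("pics/w12.png",imaging.capture("wrist"))
E
python3 -c "
import cv2,numpy as np
a=cv2.imread('pics/w12a.png')[150:,100:460];b=cv2.imread('pics/w12.png')[150:,100:460];cv2.imwrite('pics/c12.png',np.hstack([a,b]))"
```

```text
False
touch t42.8 [558.3 103.   33.6] [ 3.142e+00 -3.000e-03  3.053e+00] open 0.400 F [ 0.1 -0.   0.3]
grip t43.2 [558.4 102.9  33.8] [-3.141e+00 -3.000e-03  3.053e+00] open 0.107 F [-1.4 -0.9  1.5]
```

View pics/c12.png

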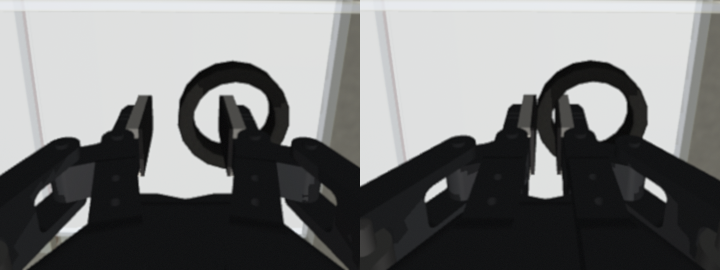

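Gripped the wall (9 mm gap). Shifting the ring to the tub's middle.

```bash
python3 - <<'E'
from meas import *
UY=np.array([0.0889,0.996,0]);UXX=np.array([0.996,-.0889,0])
c=np.array([560.3,126.9,0])-24*UY
bot.movel(c+[0,0,40],max_speed=50)
d=c-75*UY+6*UXX
bot.movel(d+[0,0,40],max_speed=100)
bot.movel(d+[0,0,33.7],max_speed=40,threshold=4)
bot.grip(0.4); 
bot.movel(d+[0,0,70],max_speed=120)
bot.grip(0.85,30)
bot.movel(d+24*UY+12*UXX+[0,0,170],max_speed=150); bot.dwell(.1)
st();m=cam("wrist");im=imaging.capture("wrist");cv2.imwrite("pics/w13.png",im)
g=cv2.cvtColor(im,cv2.COLOR_BGR2GRAY)
p0=proj(m,d+24*UY+[0,0,45]);print(d+24*UY,p0)
z=np.zeros(g.shape,bool);u,v=p0.astype(int);z[v-60:v+52,u-70:u+70]=1
c=blob((g<80)&z,p0,200);e=cv2.fitEllipse(c);print(e,onz(m,e[0],45).round(1))
E
```

```text
t46.9 [570.5  50.5 168.7] [-3.141 -0.006  3.052] open 0.848 F [ 0.5 -0.2 -1.3]
[559.6085  51.6666   0.    ] [285.22666261 189.59043102]
((284.9306335449219, 188.66175842285156), (57.4207763671875, 57.69158935546875), 94.18094635009766) [558.7  51.5  45. ]
```

View pics/w13.png

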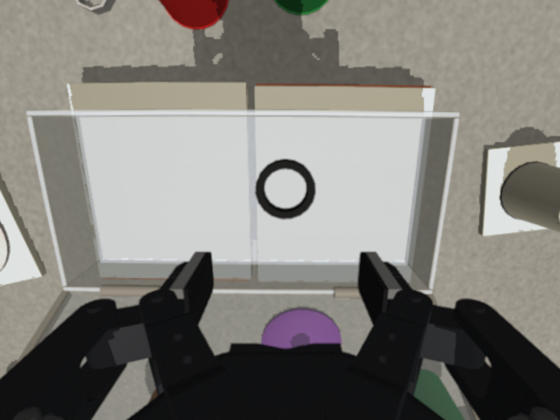

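The ring is flat at (285,189), so at (559,51.5), with free room all round. Outside grasp now.

```bash
python3 - <<'E'
from h import *
c=np.array([559.2,51.5,0])
bot.grip(0.85,30)
bot.movel(c+[0,0,60],max_speed=120)
print(bot.movel(c+[0,0,19],max_speed=30,threshold=3)); s=st("touch")
z=s["tcp_pos"][2]+5
bot.movel(c+[0,0,z],max_speed=30)
bot.grip(0,30); st("grip")
cv2.imwrite("pics/w14.png",imaging.capture("wrist"))
E
```

```text
True
touch t49.4 [559.   51.5  22.5] [ 3.142 -0.004  3.053] open 0.849 F [-1.9 -0.1  5.8]
grip t50.0 [559.1  51.5  27.8] [-3.141 -0.006  3.052] open 0.645 F [-2.5 -0.5  5.1]
```

View pics/w14.png

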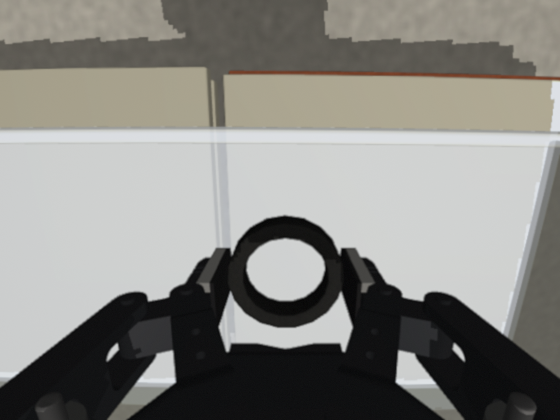

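```bash
python3 - <<'E'
from meas import *
bot.movel([559.2,51.5,170],max_speed=100); st("up")
bot.movel([440,-378,150],max_speed=220); bot.dwell(.1); st()
m=cam("wrist");im=imaging.capture("wrist");cv2.imwrite("pics/w15.png",im)
np.save("m15.npy",m,allow_pickle=True)
print(proj(m,[426.4,-379.3,12]),proj(m,[426.4,-379.3,36]))
E
```

```text
up t51.6 [558.7  51.5 169.3] [-3.141 -0.007  3.052] open 0.644 F [-0.5 -0.1 -1. ]
 t53.9 [ 440.3 -377.3  150.1] [ 3.142 -0.006  3.054] open 0.643 F [-0.6 -0.9  0.6]
[281.56904906 183.60187034] [281.23117908 188.87458569]
```

View pics/w15.png

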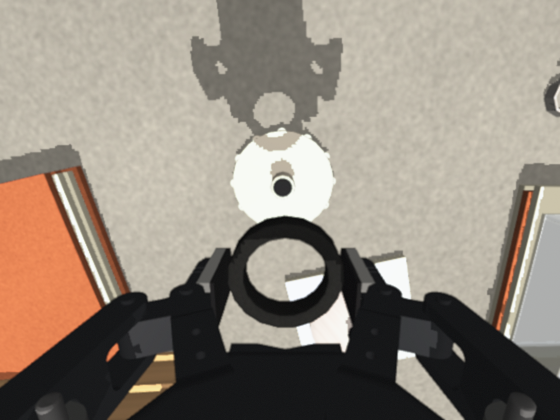

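```bash
python3 - <<'E'
from meas import *
m=np.load("m15.npy",allow_pickle=True).item();im=cv2.imread("pics/w15.png");g=cv2.cvtColor(im,cv2.COLOR_BGR2GRAY)
z=np.zeros(g.shape,bool);z[235:305,243:330]=1
c=blob((g>80)&z,(286,268),300);print(cen(c),cv2.boundingRect(c))
# hole visible: top edge of hole from upper rim, project model extremes for offsets in x
for dx in (-4,0,4):
    T=np.array([440.3+dx,-377.3,150.1])
    print(dx,[proj(m,T+[s*R,0,h]).round(0) for s in(-1,1) for R,h in((28,17),(20,17),(20,3))], proj(m,T+[0,0,17]).round(1))
E
```

```text
[285.33451739 269.16997763] (246, 238, 79, 64)
-4 [array([278., 211.]), array([280., 228.]), array([280., 219.]), array([289., 320.]), array([287., 306.]), array([287., 291.])] [283.7 268.7]
0 [array([279., 220.]), array([281., 237.]), array([281., 226.]), array([289., 327.]), array([288., 313.]), array([288., 297.])] [284.4 276.5]
4 [array([280., 228.]), array([281., 245.]), array([282., 234.]), array([290., 334.]), array([289., 320.]), array([288., 304.])] [285.2 284.1]
```

The stub is at (283,187), within 2 px of where I predicted, and the ring is centred in the hand. Placing it now.

```bash
python3 - <<'E'
from meas import *
bot.movel([426,-378.7,50],max_speed=120)
print(bot.movel([426,-378.7,6],max_speed=30,threshold=3)); s=st("touch")
bot.movel([426,-378.7,s["tcp_pos"][2]+1],max_speed=30)
bot.grip(0.9); st("rel")
bot.movel([438,-378.7,150],max_speed=150); bot.dwell(.2);st()
m=cam("wrist");im=imaging.capture("wrist");cv2.imwrite("pics/w16.png",im)
cv2.imwrite("pics/w16c.png",cv2.resize(im[110:270,180:400],None,fx=3.5,fy=3.5))
print(proj(m,[426.4,-379.3,26]))
E
```

```text
True
touch t56.2 [ 425.9 -378.6    8.8] [ 3.141 -0.006  3.052] open 0.643 F [-0.6  0.4  4.3]
rel t56.8 [ 425.9 -378.6    9.7] [ 3.14  -0.007  3.053] open 0.897 F [-0.  -0.1  0.6]
 t58.1 [ 437.6 -378.3  149.1] [ 3.139 -0.009  3.052] open 0.897 F [-0.1  0.7 -0.4]
[282.34384699 190.09999542]
```

View pics/w16c.png

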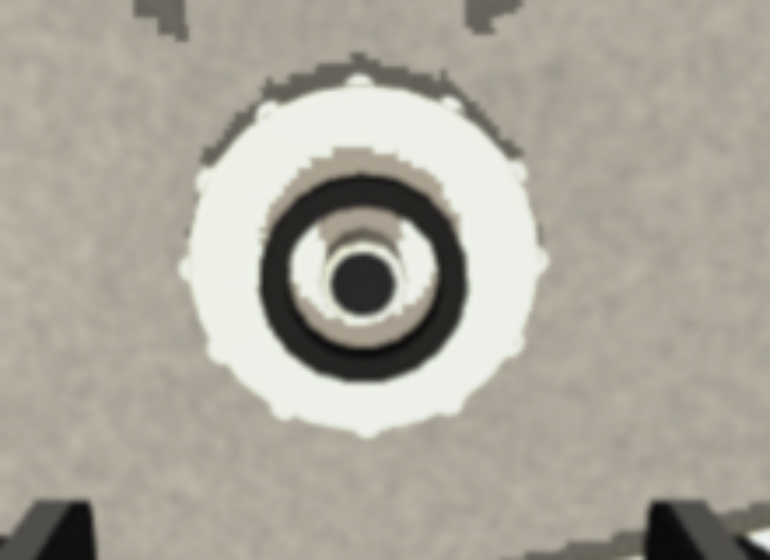

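The ring lies flat and concentric around the stub. Next I fetch the lid's tab and close the lid.

```bash
cat >> h.py <<'E'
YT=-0.095
UX=np.array([np.cos(YT),np.sin(YT),0]);H=np.array([470,27,0])+170*UX+np.array([0,0,87.5])
E
python3 - <<'E'
from h import *
bot.movel([438,-378,310],DN,max_speed=200)
bot.grip(0.6,30)
p=arc(1.98);print(p)
bot.movel(p+[0,0,75],DN,max_speed=250);bot.dwell(.1)
st();cv2.imwrite("pics/w17.png",imaging.capture("wrist"))
E
```

```text
[712.322627     3.90984573 232.22737189]
 t61.6 [712.1   3.1 307.6] [-3.141  0.     3.051] open 0.600 F [ 0.1 -0.1  0.7]
```

View pics/w17.png

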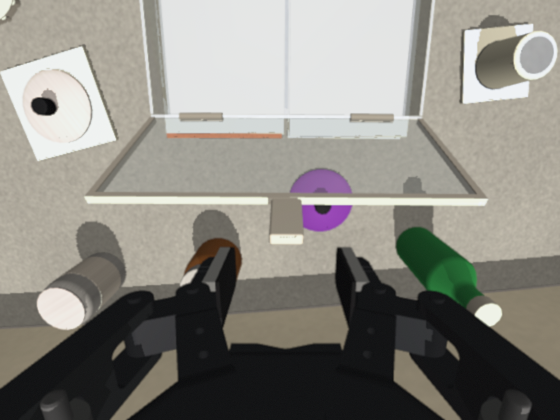

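```bash
python3 - <<'E'
from h import *
m=cam("wrist")
for th in (1.9,2.0):print(th,[proj(m,arc(th,R,0)-0*UX).round(0) for R in(150,172,190)])
p=arc(1.98)
bot.movel(p+[0,0,30],DN,max_speed=80)
print(bot.movel(p,DN,max_speed=50,threshold=6));st()
cv2.imwrite("pics/s17.png",imaging.capture("scene"));cv2.imwrite("pics/w18.png",imaging.capture("wrist"))
E
```

```text
1.9 [array([286., 190.]), array([286., 206.]), array([286., 222.])]
2.0 [array([286., 205.]), array([286., 224.]), array([286., 242.])]
False
 t63.1 [712.4   3.9 232.3] [-3.142  0.     3.053] open 0.598 F [1.  0.2 0.2]
```

View pics/w18.png

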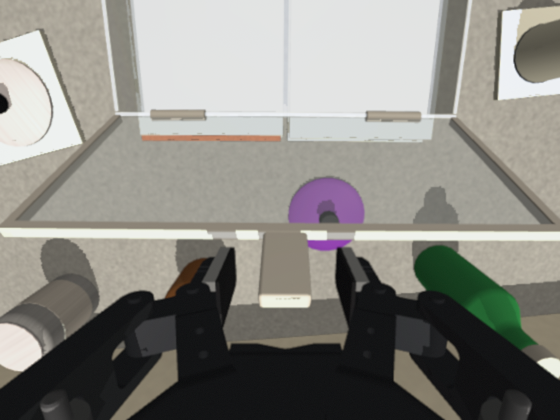

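The tab at (285,270) sits between the fingers, so I pinch it and swing the lid shut.

```bash
python3 - <<'E'
from h import *
bot.grip(0,30);st("pinch")
for th in np.linspace(1.98,0.0,12)[1:]:
    bot.movel(arc(th),DN,max_speed=75)
    if th<0.4 or abs(th-1)<.1: st("%.2f"%th)
print(bot.movel(arc(0)-[0,0,2],DN,max_speed=20,threshold=4));st("push")
bot.grip(0.6,30); st("rel")
bot.movel(arc(0)+[0,0,60],DN,max_speed=120);bot.dwell(.2)
cv2.imwrite("pics/s19.png",imaging.capture("scene"));cv2.imwrite("pics/w19.png",imaging.capture("wrist"))
E
```

```text
pinch t63.5 [712.5   3.5 232.7] [-3.141e+00  1.000e-03  3.052e+00] open 0.272 F [-0.9 -1.2  3. ]
1.08 t66.4 [562.   18.1 231. ] [-3.141e+00 -1.000e-03  3.053e+00] open 0.277 F [-3.5 -4.1  8.7]
0.36 t68.7 [476.7  26.3 139.6] [-3.141 -0.007  3.053] open 0.271 F [-5.2 -3.5  3.4]
0.18 t69.2 [467.1  27.2 109.7] [-3.141 -0.008  3.053] open 0.271 F [-5.9 -4.6  2.6]
0.00 t69.8 [462.9  27.6  78.5] [-3.141 -0.009  3.053] open 0.277 F [-6.7 -4.4  1.8]
False
push t70.0 [462.8  27.7  76.7] [-3.141 -0.009  3.053] open 0.271 F [-6.3 -4.8  2.2]
rel t70.4 [467.2  27.7  78.4] [ 3.141 -0.     3.053] open 0.597 F [-0.6 -0.3 -0.3]
```

View pics/s19.png

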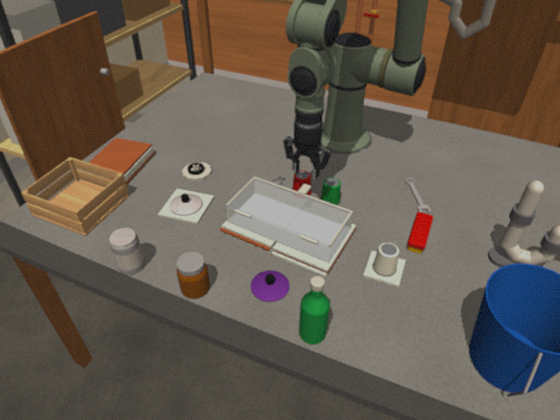

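View pics/w19.png

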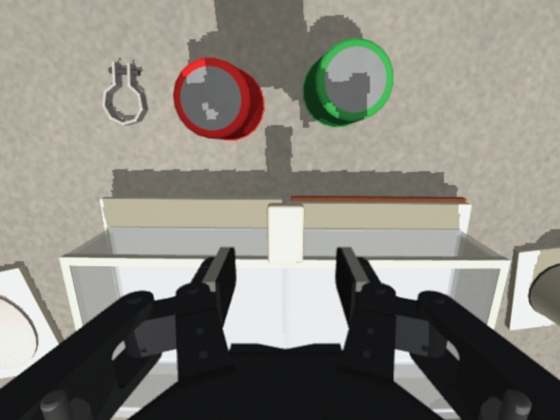

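The lid looks shut. Now the pot lid goes back, using the recorded TCP poses.

```bash
python3 - <<'E'
from h import *
bot.movel([520,-150,200],DN,max_speed=250)
bot.movel([590.2,-313.1,110],DN,max_speed=220)
bot.movel([590.2,-313.1,45],DN,max_speed=120)
bot.movel([590.2,-313.1,23.3],DN,max_speed=50,threshold=8)
bot.grip(0,40);st("grip")
bot.movel([590.2,-313.1,60],DN,max_speed=80)
bot.movel([564.6,-81.2,190],DN,max_speed=200)
bot.movel([564.6,-81.2,116],DN,max_speed=100);st("over")
print(bot.movel([564.6,-81.2,104.5],DN,max_speed=25,threshold=3)); st("touch")
bot.grip(0.6,40); st("rel")
bot.movel([564.5,-81.2,200],DN,max_speed=150); bot.dwell(.1)
cv2.imwrite("pics/w20.png",imaging.capture("wrist"))
E
```

```text
grip t75.0 [ 590.6 -313.3   23.8] [-3.141e+00  1.000e-03  3.053e+00] open 0.261 F [ 0.5 -0.4  2.1]
over t78.0 [565.1 -81.4 116.5] [-3.141e+00  1.000e-03  3.052e+00] open 0.263 F [ 0.1  0.2 -1.1]
True
touch t78.4 [565.  -81.3 107.2] [-3.141e+00  1.000e-03  3.053e+00] open 0.263 F [ 0.2 -0.4  5.1]
rel t78.8 [564. -81. 106.] [ 3.141e+00 -1.000e-03  3.053e+00] open 0.602 F [-0.5 -0.1 -0.5]
```

View pics/w20.png

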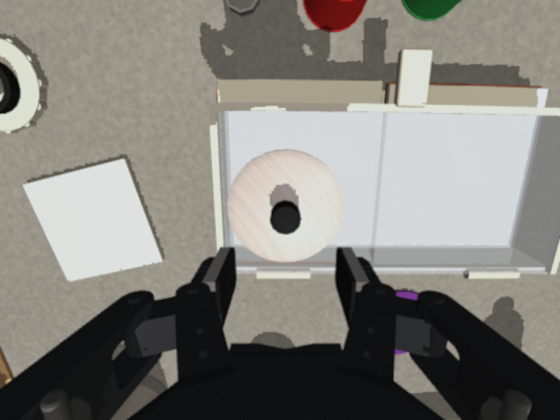

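The pot lid is back, with its knob at (286,216) against (286,214) at the start. Contact at z 107.2 confirms the lid is shut. Now the cup.

```bash
python3 - <<'E'
from h import *
bot.grip(0.95,35)
bot.movel([592.2,307.1,170],DN,max_speed=250)
bot.movel([592.2,307.1,80],DN,max_speed=120)
bot.movel([592.2,307.1,35.4],DN,max_speed=60,threshold=6);st("down")
bot.grip(0,35);st("grip")
bot.movel([592.2,307.1,90],DN,max_speed=80)
bot.movel([562.9,21,200],DN,max_speed=200)
bot.movel([562.9,21,128],DN,max_speed=100)
print(bot.movel([562.9,21,116],DN,max_speed=25,threshold=3)); st("touch")
bot.grip(0.93,35); st("rel")
bot.movel([562.7,21,205],DN,max_speed=100); 
bot.movel([330,250,250],DN,max_speed=220);bot.dwell(.2);st()
for n in("top","scene"): cv2.imwrite(f"pics/{n}21.png",imaging.capture(n))
E
python3 - <<'E'
from meas import *
m=cam("top")
for f in("top0","top21"):
    t=cv2.imread(f"pics/{f}.png");g=cv2.cvtColor(t,cv2.COLOR_BGR2GRAY)
    c=blob(g<60,(332,217));z=np.zeros(g.shape,bool);z[200:235,265:302]=1
    d=blob((g<135)&z,(283,218))
    print(f,cen(c),onz(m,cen(c),119.5).round(1),cv2.fitEllipse(d),onz(m,cv2.fitEllipse(d)[0],162.5).round(1))
cv2.imwrite("pics/topc21.png",cv2.resize(t[160:310,200:485],None,fx=2.8,fy=2.8))
E
```

```text
down t83.6 [592.5 307.2  35.7] [3.141 0.    3.053] open 0.949 F [-0.1 -0.4 -0.5]
grip t84.0 [592.7 307.2  36.5] [3.141e+00 1.000e-03 3.053e+00] open 0.648 F [-0.7 -0.9  5.7]
True
touch t87.8 [563.4  21.  120. ] [-3.142e+00  2.000e-03  3.053e+00] open 0.643 F [-0.9  0.7  4. ]
rel t88.1 [562.4  21.  118.8] [ 3.142e+00 -1.000e-03  3.053e+00] open 0.927 F [ 0.4 -0.8  0.4]
 t91.0 [330.4 249.6 249.8] [-3.141 -0.     3.051] open 0.929 F [0.2 0.3 0.1]
top0 [331.80685358 217.09968847] [565.3 -82.  119.5] ((282.78564453125, 217.82870483398438), (17.91131591796875, 18.143747329711914), 49.548828125) [563.4  20.3 162.5]
top21 [331.91291291 216.996997  ] [565.5 -82.2 119.5] ((282.7178955078125, 217.86138916015625), (17.755918502807617, 17.93956184387207), 63.379947662353516) [563.4  20.5 162.5]
```

View pics/topc21.png

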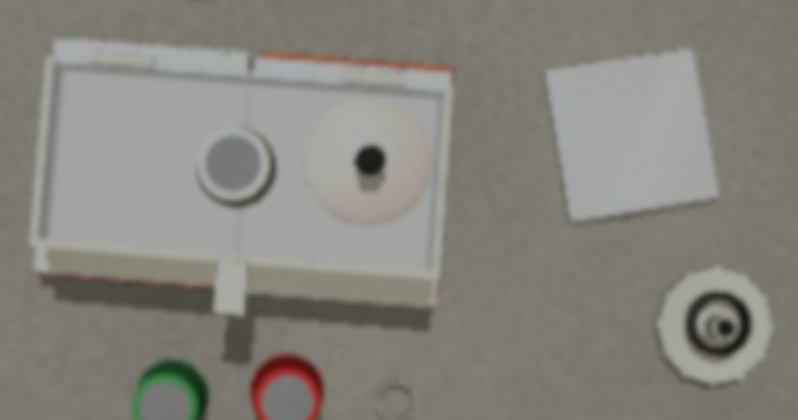

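View pics/scene21.png

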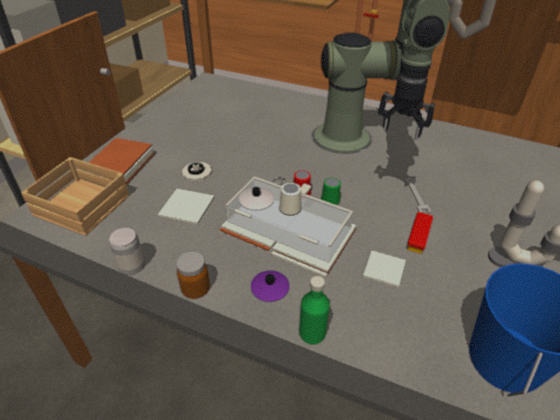

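The final top and scene views match the start to within 0.3 mm for the knob and the cup. The tub is shut, the ring is on the fitting at (718,323) in the crop, and the arm is clear.

```bash
python3 -c "
from h import *
bot.sign_off(); st()"
```

```text
the job is handed in; nothing more can be done
the job is handed in; nothing more can be done
```

I finished the job and handed it in at about 91 s of the 144 s allowed; sign-off reports no verdict. I moved the pot lid and cup to their tiles, swung the tub open, set the ring on the waste fitting, shut the tub and put both back on it.

**What the last checks showed**
- **Pot lid and cup:** in the top view, both are within about 0.3 mm of where they stood at the start, and both look upright.
- **Tub lid:** it looks shut. The pot lid touched down on it about 0.3 mm above its starting grip height, and the cup about 1 mm above.
- **Ring:** it lies flat and centred round the stub in the wrist close-up, and the final top view shows it still there.
- **Arm:** it was parked well clear, with the gripper open and empty.

**What went wrong on the way**
- **First ring grasp failed:** the arm met something at 36.5 mm, before the fingers reached the ring. I think the open finger linkage touched the tub's end wall (about 6 N). The jaws then closed over the ring's top (about 14 N) and moved it roughly 10 mm. I pinched the ring's side wall, shifted it to the tub's middle and gripped it from outside there.
- **Camera disagreement:** the top and wrist cameras differed by up to about 3 mm on the ring and tab. I settled on compromise values, and both grips held.

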